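# Set a tool holder in the measuring socket

## Task

Take the dust plug out of the taper socket and leave it in the metal tray. Then take the slim-nosed tool holder from the rack and lower it into the socket, keeping hold of it until it is all but home (do not drop it in), so that it ends upright with its flange resting on the socket's top face. Leave the face-mill holder, spanner and oil bottle where they are.

Things in the scene. Friction and masses are not known exactly. Their poses are not given: they have to be found in the camera images.
- socket_mouth (a point): Centre of the mouth of the fixed taper socket, on its top face, 80 mm above the table. A bare steel cylinder 84 mm wide on a 110 x 110 x 16 mm green base plate, z up. Conical hole about 35 mm wide at the mouth, about 20 mm wide 50 mm down; free depth 64 mm. At the start the black dust plug stands in it.
- plug_grip (a point): Middle of the knob of the loose dust plug (black plastic, 0.12 kg, 78 mm tall). From the foot up: taper 40 mm long (19 to 31 mm wide), brim 52 mm wide, 8 mm thick, resting on the socket's face, cylindrical knob 30 mm wide, 30 mm high. The point is on the axis, 63 mm above the foot, 15 mm below the top. z along the axis, up at the start. Lifts straight out.
- tray_in (a point): Centre of the inner floor of the fixed open metal tray: 200 mm along its x, 160 mm along its y, 35 mm high, walls and floor 4 mm thick. Empty at the start; on the left or the right. The plug is not stable on its small foot and may lie on its side here.
- rack: Fixed grey plastic tool rack, 220 mm along its x, 110 mm along its y, 65 mm high; origin at the centre of its underside. Two square pockets 36 mm wide, 55 mm either side of its centre along its x, hold two tool holders, taper down, flange on the rack's top; which is in which varies. It stands on the side where the tray is not.
- chuck_grip (a point): Middle of the nose of the loose slim-nosed steel tool holder (0.6 kg, 133 mm tall). Foot up: taper 48 mm long (17.6 to 31.8 mm wide), flange 46 mm wide, 20 mm thick, round nose 38 mm wide, 50 mm high, cutter stub 16 mm wide, 15 mm high. Point on the axis, 93 mm above the foot; when home 45 mm above the socket mouth, taper clear by about 1.5 mm all round. z along the axis, up.
- facemill_centre (a point): Centre, 57.5 mm above the foot, of the other tool holder (steel, about 0.85 kg, 115 mm tall) in the rack: same taper and flange, but a broad cutter head 63 mm wide with brass-coloured inserts on top. Leave it where it is.
- spanner: A steel spanner 160 mm long lying on the table beyond the socket; origin under its middle. Leave it alone.
- oil: A white plastic oil bottle, 56 mm wide and 130 mm high, standing beyond the socket; origin under its centre. Leave it alone.
Not all that is in view belongs to the job. Of the things that look like the part that bears plug_grip, the largest one is meant. What is shaped like the part that bears chuck_grip but turquoise is not meant.

How it is judged:
By the outcome, as a careful person would: the job done as asked, in the order asked, and still so for the second after the job is handed in, with the robot touching nothing.
It also fails if it takes over 51 s, if anything falls off the work surface, if the arm or the gripper's body presses on something with over 40 N, if the wrist force passes 120 N, or if a joint passes its speed limit or range.

## Robot

A 6-joint arm with a two-finger parallel gripper is mounted at the origin on the work surface. World frame = base frame: x ahead of the robot, y to its left, z up, the work surface at z = 0. Lengths are in mm, angles in rad, forces in N, time in s.
With the tool pointing down it reaches from about 275 to 1000 mm from the base axis. Payload 8.4 kg.
Tool frame: the origin (TCP) lies midway between the tips of the shut fingers; the grasp point (between the pads) lies 19 mm behind it; z points along the fingers, y is the direction in which the jaws open and shut (so a half turn about z gives the same grasp; the last joint's range is limited). The gripper opens to 85 mm and grips with 20 to 120 N. Pads are 22 mm wide; open, the fingers measure 114 mm over their backs; the gripper's body (76 mm by 85 mm) begins 54 mm behind the grasp point. The pads swing forward as they close: fully open they stand 13 mm farther back than shut.
Start: joints at [-0.002, 0.353, 1.633, -0, 1.155, -0.002], TCP at [625.002, -0, 231.281] pointing down, gripper open.
Joint ranges: [-2.63, 2.63], [-0.92, 2.1], [0.06, 2.66], [-1.3, 4.44], [0, 2.69], [-3.02, 3.02]. Speed limits (rad/s): [2.22, 2.22, 2.79, 3.14, 3.14, 3.14].

## Interface

Orientations are given as [roll, pitch, yaw] about the fixed x, y, z axes, in that order (R = Rz(yaw) Ry(pitch) Rx(roll)).
In Python, from rig import * gives the robot as it stands.
- The arm moves only by the tool play_rows, never from a script. Its argument "moves" is a list of rows, each a list of 3 entries, a list of its own where there are three numbers: the shift along the tool's x, y, z in m, then the turn, a rotation vector about the tool's x, y, z in rad, then the opening in per cent of the stroke, from 0 (shut) to 100 (fully open). In form: [[[x, y, z], [rx, ry, rz], fingers], ...]. A call has 1 to 20 rows; each row shifts and turns the commanded pose from where the row before left it, along the tool's axes as they then stand; what a row does not reach is not made up. A row lasts 1/10 s, in which the tool goes at most 50 mm and 8.59 degrees, less where a joint would pass 70% of its speed; a pose out of reach is approached as far as the arm can. A call is refused whole if a number of a shift passes 0.05 or a number of a turn 0.15, either way. A call with a gripper value outside its range is refused whole. The fingers move at their own pace and stop on an object; "squeeze" is the grip in N (left out, the last holds). Time passes only in rows, so rows that do not move let the fingers close. It gives the time, the measured TCP pose, the force and the opening at its end, in the units of the state.
- sense(): the state, without advancing time (a new reading comes with each control period).
- grab_frame(name): name is "scene" or "side" or "wrist"; returns a dict with "pixels" (420x560x3 uint8, red, green, blue), "intrinsics" (3x3 intrinsics, pixels), "R" (3x3) and "t" (3): a world point X has camera coordinates R X + t. Camera axes: x right, y down, z forward; pixel columns grow to the right and rows downward; lengths in mm; the calibration is good to about 2 mm. A picture is of the moment at which its call begins. There is no depth.
- sign_off(): hands the job in, once; it reports no verdict.
The state is a dict: "clock": time; "qpos": joint angles; "qvel": joint speeds; "joint_efforts": joint torques, N m; "eef_pos": TCP position; "tcp_rot": TCP orientation; "contact_force": force on the tool from outside, world axes, zero at the start; "wrist_torque": the same for the moment, N m; "opening": opening from 0.0 (shut) to 1.0 (fully open).
Only numpy, scipy, OpenCV 4.12 (cv2) and the standard library are available. Lean on these libraries where they do the work, as an engineer would, in place of code of your own. Each camera call takes 0.05 s, during which the arm holds its last target. There are 200 camera calls.

## Working session

There is one attempt and no reset: what is moved stays moved. The work goes in short steps, Python scripts to look and compute and a tool call to move; the robot and the scene stay as the last step left them, time stands still between calls to the robot, and variables do not carry over. Pictures are saved under pics/ and viewed, about 8 in all and at most 12, crops included, and the job is handed in when it is done.

Besides the shell and the picture viewer there is one more tool, called after "Request:" by a JSON object that holds its "name" and its "arguments", one argument or row to a line. play_rows: Moves the arm, as the interface text tells. Its arguments: {"type":"object","properties":{"moves":{"type":"array"},"squeeze":{"type":"number"}},"required":["moves"]}

```bash
mkdir -p pics; cat > h.py <<'E'
from rig import *
import numpy as np, cv2
def ray(f,u,v):
    K,R,t=map(np.array,(f["intrinsics"],f["R"],f["t"]))
    return -R.T@t, R.T@np.linalg.solve(K,[u,v,1.])
def onz(f,u,v,z):
    c,d=ray(f,u,v); return c+d*(z-c[2])/d[2]
def proj(f,X):
    p=np.array(f["R"])@np.array(X,float)+np.array(f["t"]); p=np.array(f["intrinsics"])@p; return p[:2]/p[2]
def save(f,n): cv2.imwrite("pics/"+n+".png",cv2.cvtColor(f["pixels"],cv2.COLOR_RGB2BGR)); 
E
python3 - <<'E'
from h import *
import pickle
fs={n:grab_frame(n) for n in("scene","side","wrist")}
pickle.dump(fs,open("f0.pkl","wb"))
for n,f in fs.items():
    print(n,np.round(-np.array(f["R"]).T@np.array(f["t"])),np.round(np.array(f["R"])[2],2),np.array(f["intrinsics"])[0,0])
    save(f,n+"0")
print(sense())
E
```

```text
scene [1109.  475.  652.] [-0.61 -0.49 -0.62] 394.0495267067346
side [ 219. -630.  704.] [ 0.39  0.68 -0.63] 480.6685112669552
wrist [624.  67. 374.] [-0.   -0.26 -0.96] 355.2432965398957
{'clock': 0.15, 'qpos': array([-2.39705901e-03,  3.53490308e-01,  1.63392950e+00,  1.01770931e-05,
        1.15517349e+00, -2.39982055e-03]), 'qvel': array([ 8.68928371e-05, -1.54675396e-03, -1.96725553e-03, -4.39311938e-04,
        1.30045420e-03,  1.18637205e-03]), 'joint_efforts': array([-7.39769093e-04, -6.05638933e+01, -3.42338884e+01, -2.29960733e-05,
        6.16452831e-03, -4.00942213e-05]), 'eef_pos': array([6.24664923e+02, 5.83353248e-03, 2.30747816e+02]), 'tcp_rot': array([-3.14059203e+00, -1.17079037e-05,  1.57079497e+00]), 'contact_force': array([-0.2696865 ,  0.11215945, -0.15862604]), 'wrist_torque': array([ 0.01550179,  0.01467162, -0.02571175]), 'opening': 1.002187113027164}
```

View pics/scene0.png

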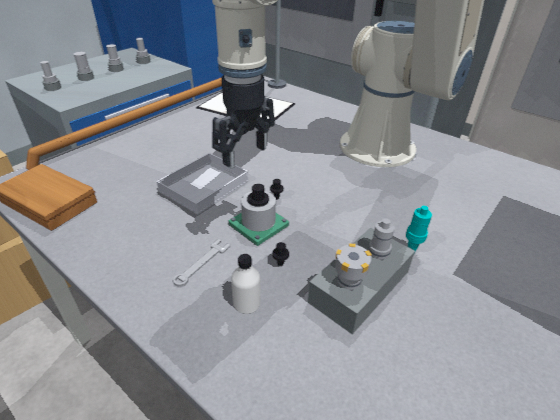

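View pics/side0.png

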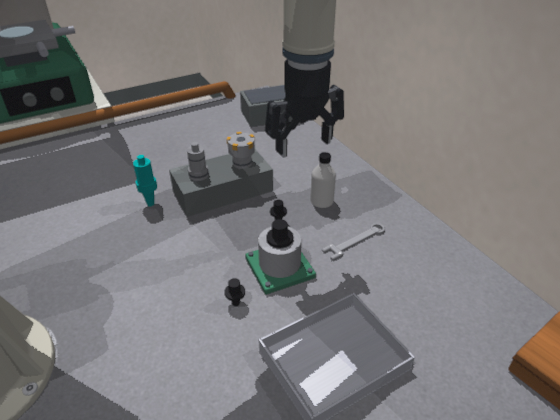

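Scene view: the plug candidates are the knob in the socket at (258,192) and two small loose plugs at (277,187) and (281,252). The one in the socket is the largest and sits in the taper, so it's the one meant. The holder candidates are the grey slim nose in the rack at (383,236), the face mill at (352,262) and the turquoise one at (419,227). The grey slim one fits. The side view shows the same, with the tray at (335,355). I'll confirm with one enlarged crop.

```bash
python3 - <<'E'
from h import *
import pickle
fs=pickle.load(open("f0.pkl","rb"))
a=fs["side"]["pixels"][125:315,130:330]; b=fs["scene"]["pixels"][165:315,225:435]
a=cv2.resize(a,None,fx=3,fy=3,interpolation=3)
b=cv2.resize(b,None,fx=2,fy=2,interpolation=3)
b=cv2.resize(b,(200,143)) if 0 else b
im=np.zeros((570,800,3),np.uint8); im[:,:600]=a; 
im[:300,600:]=cv2.resize(fs["scene"]["pixels"][165:315,225:325],(200,300)); im[300:540,600:]=cv2.resize(fs["scene"]["pixels"][200:320,335:435],(200,240))
cv2.imwrite("pics/crop.png",im[...,::-1])
# black blobs & green plate, rack, turquoise
for n in("scene","side"):
    f=fs[n]; p=f["pixels"]; hsv=cv2.cvtColor(p,cv2.COLOR_RGB2HSV)
    for nm,m in (("black",(hsv[...,2]<45)),("green",(hsv[...,0]>60)&(hsv[...,0]<85)&(hsv[...,1]>120)),("turq",(hsv[...,0]>85)&(hsv[...,0]<95)&(hsv[...,1]>150))):
        k,l,s,c=cv2.connectedComponentsWithStats(m.astype(np.uint8))
        for i in range(1,k):
            if 40<s[i,4]<6000: print(n,nm,s[i],np.round(c[i],1))
E
```

```text
scene black [375   0   9  16 110] [378.6   7.4]
scene black [222  76  51  74 947] [246.1 114. ]
scene black [225 123  13  13  68] [231.6 127.5]
scene black [213 130   9  16  55] [216.4 138.5]
scene black [223 150   7  16  65] [225.5 156.2]
scene black [271 182  12  17 108] [276.2 189.1]
scene black [248 189  20  17 219] [257.1 197.6]
scene black [273 243  16  23 225] [280.2 253.7]
scene black [239 256  12  13 100] [245.1 263. ]
scene green [234 215  48  30 246] [255.  231.8]
scene turq [406 206  26  45 708] [418.3 227. ]
side black [  4  52  43  15 337] [23.  58.8]
side black [ 265   60   79   94 3413] [303.9 103. ]
side black [   0   76   76   41 1726] [37.1 95.5]
side black [320 153  10  10  93] [324.5 157.6]
side black [271 200  15  20 209] [278.1 210. ]
side black [268 226  25  22 372] [280.6 237.2]
side black [228 284  17  22 214] [235.4 294.2]
side green [246 251  22  39 204] [257.3 268.4]
side turq [133 155  24  51 725] [144.9 178.5]
```

View pics/crop.png

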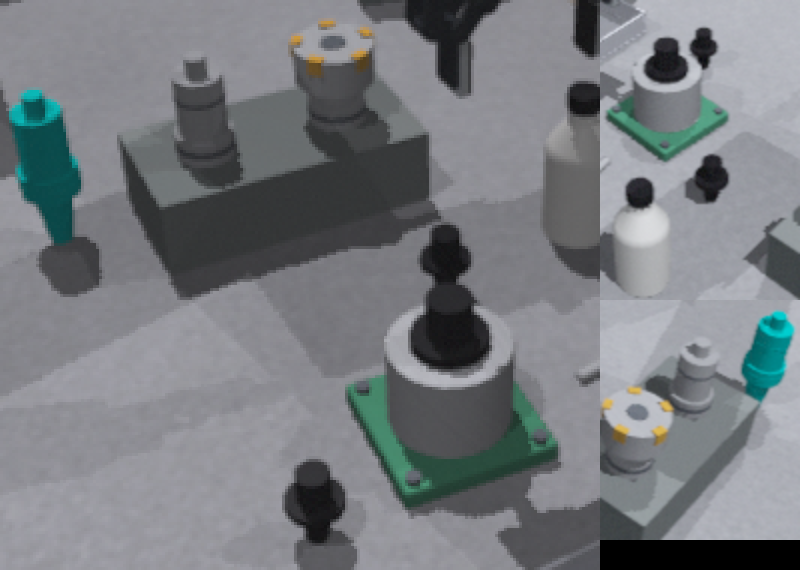

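View pics/wrist0.png

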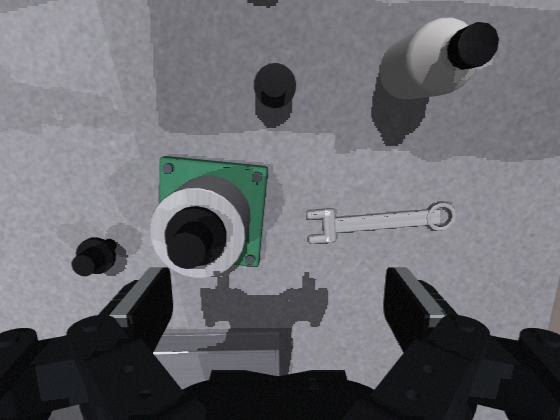

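The crop confirms it: big black plug in the socket, grey slim-nosed holder on the left of the rack in the side view, face mill on the right, and turquoise decoy outside the rack. The wrist view shows the knob top at (186,243) and the socket face ring at about (198,232).

```bash
python3 - <<'E'
from h import *
import pickle
fs=pickle.load(open("f0.pkl","rb"))
np.set_printoptions(precision=1,suppress=True)
def P(l,n,u,v,z): print(l,n,onz(fs[n],u,v,z))
P("knob","side",279.7,223.7,118);P("knob","scene",258,188.5,118);P("knob","wrist",186,243,118)
P("sock","wrist",198,232,80)
P("stub","side",195.3,145.7,150);P("stub","scene",386,223,150)
for u,v in((261,349),(351,298),(411,355),(318,417)):P("tray rim","side",u,v,35)
for u,v in((159,184),(206,156),(247,174),(200,208)):P("tray rim","scene",u,v,35)
for u,v in((170,170),(256,155),(273,178),(182,206)):P("rack top","side",u,v,65)
P("facemill","side",130+333/3,125+42/3,115+17)
P("turq top","side",141,157,133)
P("small1","side",278,210,20);P("small2","side",235,294,20)
P("oil","side",325,157,130)
f=fs["wrist"];h=cv2.cvtColor(f["pixels"],cv2.COLOR_RGB2HSV)
m=((h[...,0]>60)&(h[...,0]<85)&(h[...,1]>100)).astype(np.uint8)
c=cv2.findContours(m,0,2)[0];c=max(c,key=cv2.contourArea);r=cv2.minAreaRect(c);print(r)
for q in((162,157),(268,166),(259,266)):P("plate","wrist",*q,16)
E
```

```text
knob side [554.8 -33.6 118. ]
knob scene [557.9 -27.7 118. ]
knob wrist [554.1 -27.4 118. ]
sock wrist [554.8 -31.2  80. ]
stub side [505.2 255.1 150. ]
stub scene [512.9 270.4 150. ]
tray rim side [ 421.  -207.3   35. ]
tray rim side [ 612.4 -192.5   35. ]
tray rim side [ 625.7 -337.4   35. ]
tray rim side [ 438.8 -350.1   35. ]
tray rim scene [ 632.2 -322.4   35. ]
tray rim scene [ 449.5 -335.9   35. ]
tray rim scene [ 440.2 -176.2   35. ]
tray rim scene [ 630.  -159.8   35. ]
rack top side [456.4 318.   65. ]
rack top side [662.6 275.5  65. ]
rack top side [651.5 168.7  65. ]
rack top side [432.5 174.5  65. ]
facemill side [617.5 258.9 132. ]
turq top side [393.2 297.1 133. ]
small1 side [631.  109.4  20. ]
small2 side [439.5 -67.6  20. ]
oil side [745.5 100.8 130. ]
((209.22584533691406, 210.878662109375), (107.84535217285156, 101.06649017333984), 5.44033145904541)
plate wrist [508.2  26.6  16. ]
plate wrist [614.5  17.6  16. ]
plate wrist [603.9 -91.7  16. ]
```

Request:
{"name": "play_rows", "arguments": {
  "moves": [
    [[-0.01, -0.023, 0.02], [0, 0, 0], 100],
    [[-0.01, -0.023, 0.02], [0, 0, 0], 100],
    [[-0.01, -0.023, 0.02], [0, 0, 0], 100],
    [[0, 0, 0], [0, 0, 0], 100],
    [[0, 0, 0], [0, 0, 0], 100]
  ],
  "squeeze": 40
}}

```text
clock: 0.65
eef_pos: [555.9, -30.1, 171.2]
tcp_rot: [-3.141, -0.0, 1.57]
contact_force: [-0.0, -0.5, 0.2]
opening: 1.003
```

```bash
python3 - <<'E'
from h import *
f=grab_frame("wrist");save(f,"w1");s=sense();print(s["clock"],s["eef_pos"],s["tcp_rot"])
for z in(118,80):print(proj(f,(555.5,-30,z)))
E
```

```text
0.7 [557.03828259 -29.95764062 171.88234315] [ 3.14021287e+00 -2.38452376e-05  1.57055810e+00]
[277.1977211  233.99446838]
[277.24625014 216.16175342]
```

View pics/w1.png

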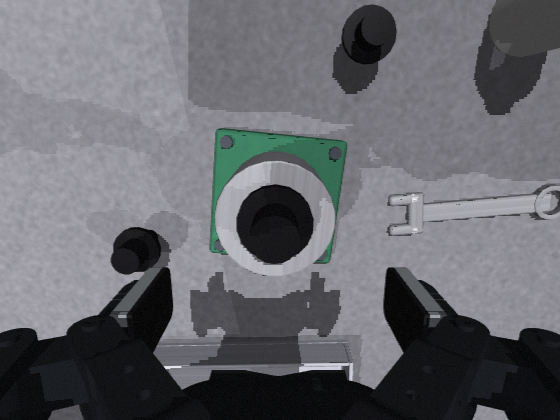

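The wrist view shows the knob top at about (274,237) and the face ring at (276,218). Both match the predicted (277,234) and (277,216), so I'm centred. Descending to grip.

Request:
{"name": "play_rows", "arguments": {
  "moves": [
    [[0, -0.0005, 0.025], [0, 0, 0], 100],
    [[0, 0, 0.025], [0, 0, 0], 100],
    [[0, 0, 0.02], [0, 0, 0], 100],
    [[0, 0, 0.009], [0, 0, 0], 100],
    [[0, 0, 0], [0, 0, 0], 60],
    [[0, 0, 0], [0, 0, 0], 10],
    [[0, 0, 0], [0, 0, 0], 10],
    [[0, 0, 0], [0, 0, 0], 10],
    [[0, 0, 0], [0, 0, 0], 10],
    [[0, 0, 0], [0, 0, 0], 10]
  ],
  "squeeze": 40
}}

```text
clock: 1.7
eef_pos: [556.2, -30.0, 93.5]
tcp_rot: [3.14, 0.0, 1.571]
contact_force: [-0.8, 0.6, 5.1]
opening: 0.334
```

Request:
{"name": "play_rows", "arguments": {
  "moves": [
    [[0, 0, -0.01], [0, 0, 0], 10],
    [[0, 0, -0.025], [0, 0, 0], 10],
    [[0, 0, -0.03], [0, 0, 0], 10],
    [[0, 0, -0.025], [0, 0, 0], 10],
    [[-0.03, -0.004, 0], [0, 0, 0], 10],
    [[-0.04, -0.004, 0], [0, 0, 0], 10],
    [[-0.04, -0.004, 0], [0, 0, 0], 10],
    [[-0.04, -0.004, 0], [0, 0, 0], 10],
    [[-0.04, -0.004, 0], [0, 0, 0], 10],
    [[-0.03, -0.004, 0], [0, 0, 0], 10],
    [[-0.01, 0, 0], [0, 0, 0], 10],
    [[0, 0, 0], [0, 0, 0], 10]
  ]
}}

```text
clock: 2.9
eef_pos: [531.5, -261.1, 182.8]
tcp_rot: [3.141, 0.0, 1.569]
contact_force: [0.1, 0.2, -1.7]
opening: 0.334
```

```bash
python3 - <<'E'
from h import *
import pickle
f=grab_frame("wrist");save(f,"w2");g=grab_frame("side");save(g,"s2");pickle.dump((f,g),open("f2.pkl","wb"));s=sense();print(s["clock"],s["eef_pos"],s["opening"],s["contact_force"])
im=np.hstack([cv2.resize(f["pixels"],(400,300)),cv2.resize(g["pixels"][120:420,150:550],(400,300))]);cv2.imwrite("pics/c2.png",im[...,::-1])
E
```

```text
3.0 [ 531.51685702 -259.12329833  182.5171321 ] 0.33675171751700916 [ 1.03698128  0.08005728 -1.581321  ]
```

View pics/c2.png

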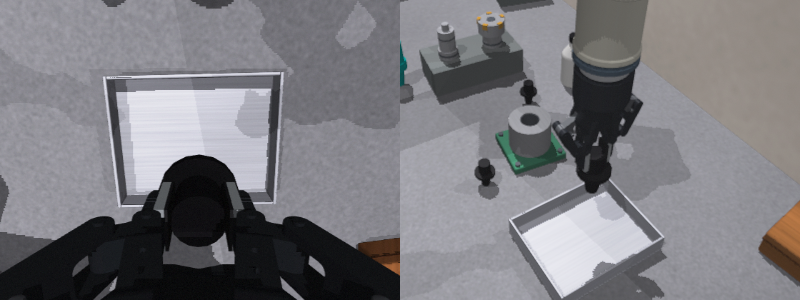

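The wrist crop (left) shows the tray rim corners at full-frame (144,108), (398,101), (386,284), (167,290). The side crop shows the plug held and the socket open.

```bash
python3 - <<'E'
from h import *
import pickle
np.set_printoptions(precision=1,suppress=True)
f,g=pickle.load(open("f2.pkl","rb"))
p=[onz(f,u,v,35) for u,v in((144,108),(398,101),(386,284),(167,290))]
print(np.array(p),np.mean(p,0))
# socket hole (side) centre via dark ellipse
print(onz(g,150+129,120+120,80))
E
```

```text
[[ 426.4 -188.4   35. ]
 [ 626.  -183.5   35. ]
 [ 628.9 -341.    35. ]
 [ 431.2 -346.4   35. ]] [ 528.1 -264.8   35. ]
[551.7 -36.1  80. ]
```

Request:
{"name": "play_rows", "arguments": {
  "moves": [
    [[-0.005, -0.003, 0.03], [0, 0, 0], 10],
    [[0, 0, 0.035], [0, 0, 0], 10],
    [[0, 0, 0.03], [0, 0, 0], 10],
    [[0, 0, 0.02], [0, 0, 0], 10],
    [[0, 0, 0.007], [0, 0, 0], 10],
    [[0, 0, 0], [0, 0, 0], 10],
    [[0, 0, 0], [0, 0, 0], 10],
    [[0, 0, 0], [0, 0, 0], 60],
    [[0, 0, 0], [0, 0, 0], 100],
    [[0, 0, 0], [0, 0, 0], 100],
    [[0, 0, 0], [0, 0, 0], 100],
    [[0, 0, -0.015], [0, 0, 0], 100],
    [[0, 0, -0.03], [0, 0, 0], 100],
    [[0, 0, -0.04], [0, 0, 0], 100],
    [[0, 0, -0.04], [0, 0, 0], 100],
    [[0, 0, -0.02], [0, 0, 0], 100],
    [[0, 0, 0], [0, 0, 0], 100]
  ]
}}

```text
clock: 4.7
eef_pos: [530.4, -266.0, 210.1]
tcp_rot: [3.135, 0.003, 1.571]
contact_force: [-0.3, 0.5, 0.5]
opening: 0.996
```

```bash
python3 - <<'E'
from h import *
f=grab_frame("wrist");save(f,"w3");s=sense();print(s["clock"],s["eef_pos"],s["opening"],s["contact_force"])
g=grab_frame("side");save(g,"s3")
for n,q in(("w",f),("s",g)):
    m=(cv2.cvtColor(q["pixels"],cv2.COLOR_RGB2HSV)[...,2]<45).astype(np.uint8)
    k,l,st,c=cv2.connectedComponentsWithStats(m)
    for i in range(1,k):
        if st[i,4]>150: print(n,st[i],np.round(c[i]),np.round(onz(q,*c[i],25)))
E
```

```text
4.75 [ 529.33579086 -265.46890565  207.69793787] 0.9963600583957971 [ 0.61160422  0.47936562 -0.95610462]
w [ 247  167   58   59 2681] [276. 196.] [ 530. -273.   25.]
w [    0   268   560   152 44357] [281. 371.] [ 536. -470.   25.]
s [   0   76   76   40 1691] [37. 95.] [246. 992.  25.]
s [ 298  170  102  111 4756] [349. 221.] [744.  -6.  25.]
s [271 200  15  24 216] [278. 212.] [625.  98.  25.]
s [228 284  17  22 206] [235. 294.] [438. -73.  25.]
s [325 332  28  32 459] [339. 348.] [ 537. -264.   25.]
```

Request:
{"name": "play_rows", "arguments": {
  "moves": [
    [[0.02, 0, -0.02], [0, 0, 0], 100],
    [[0.04, -0.002, 0], [0, 0, 0], 100],
    [[0.04, -0.002, 0], [0, 0, 0], 100],
    [[0.04, -0.002, 0], [0, 0, 0], 100],
    [[0.04, -0.002, 0], [0, 0, 0], 100],
    [[0.04, -0.002, 0], [0, 0, 0], 100],
    [[0.04, -0.002, 0], [0, 0, 0], 100],
    [[0.04, -0.002, 0], [0, 0, 0], 100],
    [[0.04, -0.002, 0], [0, 0, 0], 100],
    [[0.04, -0.002, 0], [0, 0, 0], 100],
    [[0.04, -0.002, 0], [0, 0, 0], 100],
    [[0.04, 0, 0], [0, 0, 0], 100],
    [[0.04, 0, 0], [0, 0, 0], 100],
    [[0.027, 0, 0], [0, 0, 0], 100],
    [[0, 0, 0], [0, 0, 0], 100],
    [[0, 0, 0], [0, 0, 0], 100]
  ]
}}

```text
clock: 6.4
eef_pos: [507.5, 261.8, 223.8]
tcp_rot: [-3.139, 0.002, 1.572]
contact_force: [-0.5, -0.8, -0.1]
opening: 1.003
```

```bash
python3 - <<'E'
from h import *
import pickle
f=grab_frame("wrist");save(f,"w4");pickle.dump(f,open("f4.pkl","wb"));s=sense();print(s["clock"],s["eef_pos"],s["tcp_rot"])
E
```

```text
6.45 [507.75160598 261.19034138 224.09046935] [-3.13951183e+00  1.47065421e-03  1.57119933e+00]
```

View pics/w4.png

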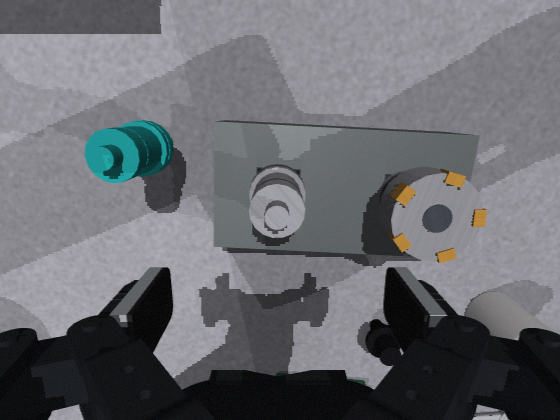

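The slim holder's stub top is at (276,216) and its nose ring is at about (276,210). The face mill is at (437,217), off to the right.

```bash
python3 - <<'E'
from h import *
import pickle
f=pickle.load(open("f4.pkl","rb"))
for u,v,z in((276,216,150),(276,210,135),(437,217,132),(278,180,65)):print(onz(f,u,v,z))
E
```

```text
[506.13731143 266.882323   150.        ]
[506.04319842 266.81032393 135.        ]
[617.01558723 261.23465915 132.        ]
[507.32409779 274.77660416  65.        ]
```

Request:
{"name": "play_rows", "arguments": {
  "moves": [
    [[0.0055, -0.0015, 0.02], [0, 0, 0], 100],
    [[0, 0, 0.03], [0, 0, 0], 100],
    [[0, 0, 0.03], [0, 0, 0], 100],
    [[0, 0, 0.03], [0, 0, 0], 100],
    [[0, 0, 0.015], [0, 0, 0], 100],
    [[0, 0, 0.007], [0, 0, 0], 100],
    [[0, 0, 0], [0, 0, 0], 70],
    [[0, 0, 0], [0, 0, 0], 50],
    [[0, 0, 0], [0, 0, 0], 20],
    [[0, 0, 0], [0, 0, 0], 20],
    [[0, 0, 0], [0, 0, 0], 20],
    [[0, 0, 0], [0, 0, 0], 20],
    [[0, 0, 0], [0, 0, 0], 20]
  ],
  "squeeze": 80
}}

```text
clock: 7.75
eef_pos: [507.7, 267.9, 94.8]
tcp_rot: [3.14, -0.001, 1.571]
contact_force: [-0.5, -0.9, 5.8]
opening: 0.425
```

```bash
python3 - <<'E'
from h import *
s=sense();print(s["clock"],s["eef_pos"],s["tcp_rot"],s["contact_force"],s["opening"])
E
```

```text
7.75 [507.73694203 267.86592895  94.75935519] [ 3.13963041e+00 -8.01100014e-04  1.57110173e+00] [-0.54801898 -0.89763153  5.81694548] 0.42500048180099587
```

```bash
python3 - <<'E'
from h import *
import pickle
f=pickle.load(open("f0.pkl","rb"))["wrist"]
im0=cv2.imread("pics/w1.png"); im1=cv2.cvtColor(f["pixels"],cv2.COLOR_RGB2BGR)
import copy
# w1 camera: translate wrist0 camera by TCP shift
R=np.array(f["R"]);t=np.array(f["t"]);f1=dict(f);f1["t"]=t-R@np.array([556.5-624.8,-30.0-0,171.4-230.9])
for q,im,(x,y,w,h) in((f1,im0,(205,145,140,140)),(f,im1,(143,180,110,105))):
    hsv=cv2.cvtColor(im,cv2.COLOR_BGR2HSV); m=((hsv[...,1]<40)&(hsv[...,2]>165)).astype(np.uint8)
    mm=np.zeros_like(m);mm[y:y+h,x:x+w]=m[y:y+h,x:x+w]
    c=cv2.findContours(cv2.morphologyEx(mm,2,np.ones((3,3))),0,1)[0];c=max(c,key=cv2.contourArea)
    e=cv2.fitEllipse(cv2.convexHull(c));print(e,onz(q,*e[0],80))
print(proj(f1,(555.5,-30,80)))
E
```

```text
((273.9949645996094, 218.4563751220703), (114.0087661743164, 117.86668395996094), 101.23409271240234) [553.49792179 -31.51458215  80.        ]
((196.0725555419922, 232.71034240722656), (88.73734283447266, 95.27523040771484), 107.04261779785156) [553.07617063 -31.89078333  80.        ]
[276.901057   216.34246542]
```

Request:
{"name": "play_rows", "arguments": {
  "moves": [
    [[0, 0, -0.01], [0, 0, 0], 20],
    [[0, 0, -0.02], [0, 0, 0], 20],
    [[0, 0, -0.03], [0, 0, 0], 20],
    [[0, 0, -0.03], [0, 0, 0], 20],
    [[-0.02, 0.003, 0], [0, 0, 0], 20],
    [[-0.035, 0.006, 0], [0, 0, 0], 20],
    [[-0.035, 0.006, 0], [0, 0, 0], 20],
    [[-0.035, 0.006, 0], [0, 0, 0], 20],
    [[-0.035, 0.006, 0], [0, 0, 0], 20],
    [[-0.035, 0.006, 0], [0, 0, 0], 20],
    [[-0.035, 0.006, 0], [0, 0, 0], 20],
    [[-0.035, 0.006, 0], [0, 0, 0], 20],
    [[-0.02, 0.003, 0], [0, 0, 0], 20],
    [[-0.012, 0, 0], [0, 0, 0], 20],
    [[0, 0, 0], [0, 0, 0], 20],
    [[0, 0, 0], [0, 0, 0], 20]
  ]
}}

```text
clock: 9.35
eef_pos: [554.6, -29.0, 183.4]
tcp_rot: [-3.141, -0.001, 1.57]
contact_force: [0.0, 0.2, -6.2]
opening: 0.426
```

```bash
python3 - <<'E'
from h import *
import pickle
a=grab_frame("side");b=grab_frame("scene");pickle.dump((a,b),open("f5.pkl","wb"));s=sense();print(s["eef_pos"],s["tcp_rot"])
for q in(a,b):print(proj(q,(555,-30.7,80)))
A=cv2.resize(a["pixels"][180:290,230:330],(400,440),interpolation=2);B=cv2.resize(b["pixels"][145:255,210:310],(400,440),interpolation=2)
cv2.imwrite("pics/c5.png",np.hstack([A,B])[...,::-1])
E
```

```text
[554.73837262 -28.47695838 183.30749091] [-3.14131046e+00 -3.73218488e-04  1.57164380e+00]
[279.12693609 237.77489548]
[258.09512664 200.42712853]
```

View pics/c5.png

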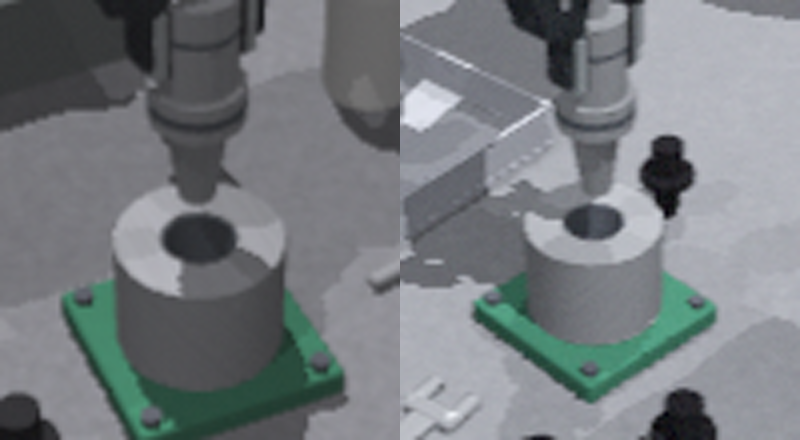

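The holder hangs upright. In the side view the hole is at (279.75,239.75) and the foot at about (279.2,228.7). In the scene view the hole is at (258.5,200.5) and the foot at about (258.2,193.5).

```bash
python3 - <<'E'
from h import *
import pickle
a,b=pickle.load(open("f5.pkl","rb"))
h=[];
for q,hu,fu in((a,(279.75,239.75),(279.2,228.7)),(b,(258.5,200.5),(258.2,193.5))):
    H=onz(q,*hu,80);F=onz(q,*fu,105.6);print(H,F,F-H)
    # horizontal displacement from column only: du per mm x,y
    J=[(proj(q,H+d)-proj(q,H))[0] for d in np.eye(3)];print(J, "du pred at zero offset",(proj(q,H+[0,0,25.6])-proj(q,H)))
    h.append((J[:2],fu[0]-hu[0]-(proj(q,H+[0,0,25.6])-proj(q,H))[0]))
print("offset",np.linalg.solve([x[0] for x in h],[x[1] for x in h]))
E
```

```text
[553.26921668 -36.19061298  80.        ] [553.88028424 -33.17295228 105.6       ] [ 0.61106757  3.0176607  25.6       ]
[np.float64(0.4531847117527832), np.float64(-0.25674335829910433), np.float64(-0.001698870547727438)] du pred at zero offset [ -0.04423386 -10.0282901 ]
[554.58153443 -29.77649543  80.        ] [559.72723361 -25.67451022 105.6       ] [ 5.14569918  4.10198521 25.6       ]
[np.float64(-0.27884978548712525), np.float64(0.31239474985142124), np.float64(-0.005476960968735511)] du pred at zero offset [-0.14251921 -8.65744688]
offset [-2.83554877 -3.03517571]
```

Request:
{"name": "play_rows", "arguments": {
  "moves": [
    [[-0.002, 0.0005, 0.01], [0, 0, 0], 20],
    [[0, 0, 0.015], [0, 0, 0], 20],
    [[0, 0, 0.012], [0, 0, 0], 20],
    [[0, 0, 0.01], [0, 0, 0], 20],
    [[0, 0, 0.005], [0, 0, 0], 20],
    [[0, 0, 0], [0, 0, 0], 20],
    [[0, 0, 0], [0, 0, 0], 20]
  ]
}}

```text
clock: 10.15
eef_pos: [555.8, -31.5, 131.4]
tcp_rot: [3.141, 0.0, 1.571]
contact_force: [0.2, 0.2, -5.1]
opening: 0.428
```

```bash
python3 - <<'E'
from h import *
s=sense();print(s["eef_pos"],s["tcp_rot"],s["contact_force"],s["wrist_torque"],s["opening"])
E
```

```text
[555.76949881 -31.50425194 131.44385689] [3.14131965e+00 2.25991174e-05 1.57080491e+00] [ 0.15294426  0.2198706  -5.13995191] [-0.04254356 -0.02024096  0.04055165] 0.42838996474001073
```

No contact so far. About 22 mm remain to home, so I'll go on in small steps.

Request:
{"name": "play_rows", "arguments": {
  "moves": [
    [[0, 0, 0.004], [0, 0, 0], 20],
    [[0, 0, 0.004], [0, 0, 0], 20],
    [[0, 0, 0.003], [0, 0, 0], 20],
    [[0, 0, 0], [0, 0, 0], 20],
    [[0, 0, 0], [0, 0, 0], 20]
  ]
}}

```text
clock: 10.65
eef_pos: [555.5, -31.5, 120.2]
tcp_rot: [-3.141, 0.0, 1.571]
contact_force: [0.4, 0.2, -5.3]
opening: 0.428
```

Request:
{"name": "play_rows", "arguments": {
  "moves": [
    [[0, 0, 0.003], [0, 0, 0], 20],
    [[0, 0, 0.002], [0, 0, 0], 20],
    [[0, 0, 0], [0, 0, 0], 20],
    [[0, 0, 0], [0, 0, 0], 20]
  ]
}}

```text
clock: 11.05
eef_pos: [555.4, -31.5, 115.2]
tcp_rot: [-3.141, -0.0, 1.571]
contact_force: [0.2, 0.5, -5.6]
opening: 0.43
```

Request:
{"name": "play_rows", "arguments": {
  "moves": [
    [[0, 0, 0.0015], [0, 0, 0], 20],
    [[0, 0, 0.0015], [0, 0, 0], 20],
    [[0, 0, 0], [0, 0, 0], 20],
    [[0, 0, 0], [0, 0, 0], 20]
  ]
}}

```text
clock: 11.45
eef_pos: [555.5, -31.5, 112.2]
tcp_rot: [-3.141, -0.0, 1.571]
contact_force: [0.9, -0.1, -5.6]
opening: 0.427
```

Request:
{"name": "play_rows", "arguments": {
  "moves": [
    [[0, 0, 0.001], [0, 0, 0], 20],
    [[0, 0, 0], [0, 0, 0], 20],
    [[0, 0, 0], [0, 0, 0], 20]
  ]
}}

```text
clock: 11.75
eef_pos: [555.5, -31.5, 111.3]
tcp_rot: [-3.142, -0.0, 1.571]
contact_force: [-0.4, -0.0, -5.7]
opening: 0.429
```

Request:
{"name": "play_rows", "arguments": {
  "moves": [
    [[0, 0, 0.001], [0, 0, 0], 20],
    [[0, 0, 0], [0, 0, 0], 20],
    [[0, 0, 0], [0, 0, 0], 20]
  ]
}}

```text
clock: 12.05
eef_pos: [555.5, -31.5, 110.3]
tcp_rot: [-3.142, 0.0, 1.571]
contact_force: [0.8, -0.1, -5.3]
opening: 0.426
```

Request:
{"name": "play_rows", "arguments": {
  "moves": [
    [[0, 0, 0.001], [0, 0, 0], 20],
    [[0, 0, 0], [0, 0, 0], 20],
    [[0, 0, 0], [0, 0, 0], 20]
  ]
}}

```text
clock: 12.35
eef_pos: [555.6, -31.5, 109.8]
tcp_rot: [3.141, 0.0, 1.571]
contact_force: [-3.0, 1.0, 4.2]
opening: 0.428
```

The vertical force flipped from −5.5 to +4 N at the expected home height, so the flange is resting on the face. Releasing and backing off.

Request:
{"name": "play_rows", "arguments": {
  "moves": [
    [[0, 0, 0], [0, 0, 0], 50],
    [[0, 0, 0], [0, 0, 0], 70],
    [[0, 0, 0], [0, 0, 0], 100],
    [[0, 0, 0], [0, 0, 0], 100],
    [[0, 0, 0], [0, 0, 0], 100],
    [[0, 0, -0.01], [0, 0, 0], 100],
    [[0, 0, -0.03], [0, 0, 0], 100],
    [[0, 0, -0.04], [0, 0, 0], 100],
    [[0, 0, -0.04], [0, 0, 0], 100],
    [[0, 0, -0.04], [0, 0, 0], 100],
    [[0, 0, -0.02], [0, 0, 0], 100],
    [[0, 0, 0], [0, 0, 0], 100]
  ]
}}

```text
clock: 13.55
eef_pos: [557.3, -31.6, 293.6]
tcp_rot: [3.135, 0.0, 1.571]
contact_force: [0.4, 1.0, 0.1]
opening: 0.997
```

```bash
python3 - <<'E'
from h import *
a=grab_frame("side");b=grab_frame("scene");s=sense();print(s["clock"],s["eef_pos"],s["contact_force"])
A=cv2.resize(a["pixels"][130:420,120:420],(400,387),interpolation=2);B=cv2.resize(b["pixels"][140:333,150:350],(400,387),interpolation=2)
cv2.imwrite("pics/c6.png",np.hstack([A,B])[...,::-1])
E
```

```text
13.65 [555.36677167 -31.50391739 289.64324625] [-0.08448175 -0.81510177 -0.99480664]
```

View pics/c6.png

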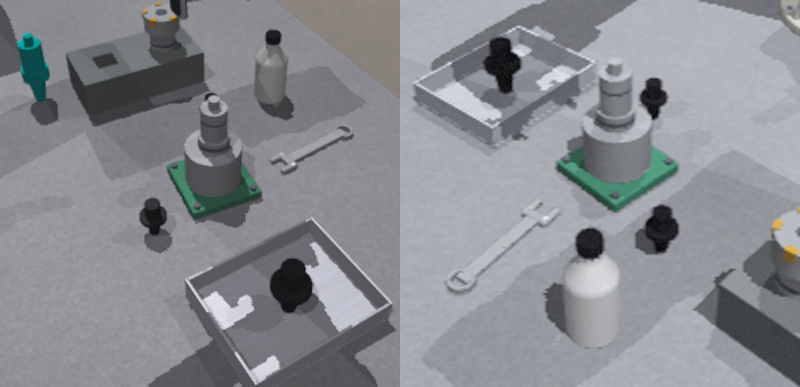

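The holder sits upright in the socket with its flange on the face (side crop, about (212,150)). The plug stands in the tray at (291,285). The face mill, spanner and oil bottle haven't moved, and the gripper is clear.

```bash
python3 -c "
from rig import *
print(sign_off())"
```

```text
the job is handed in; nothing more can be done
None
```

The job is done and handed in, at about 13.7 s on the robot's clock. I lifted the dust plug out of the socket and set it down in the metal tray. I then took the grey slim-nosed holder from the rack and lowered it into the socket. I kept hold of it until the flange made contact, then opened the gripper and backed away.

**Last checks:**
- **Seating:** the vertical force flipped from about −5.5 N to +4 N with the TCP at 109.8 mm, the height I had worked out for fully home. The final pictures show the holder upright with its flange on the socket's top face.
- **Plug:** it is standing on its foot near the middle of the tray. If it tips over later, it should stay inside.
- **Left alone:** the face-mill holder, spanner, oil bottle and decoys look unmoved.
- **Gripper:** it is open, clear of everything, and reads almost no force.

**Disagreements:** before insertion, my estimates of the sideways offset between holder and socket differed by a few millimetres between cameras. I used the wrist-camera value, and the holder went in with no noticeable sideways force until the final contact (about 3 N there).

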